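Clip the two filter covers into their rack

ROBOT

A 6-joint arm with a two-finger parallel gripper is mounted at the origin on a cart in front of the work surface, level with it; the furniture and walls round the work are solid. World frame = base frame: x ahead of the robot, y to its left, z up, the work surface at z = 0. Lengths are in m, angles in rad, forces in N, time in s.
With the tool pointing down it reaches from about 0.4 to 0.925 m from the base axis. Payload 3.4 kg.
Tool frame: the origin (TCP) lies on the centre line of the jaws, within the pads' length; the fingertips stand 8 mm ahead of it and the grasp point (between the pads) lies 11 mm behind it; z points along the fingers, y is the direction in which the jaws open and shut (so a half turn about z gives the same grasp; the last joint's range is limited). The gripper opens to 85 mm and grips with 20 to 120 N. Pads are 22 mm wide; open, the fingers measure 114 mm over their backs; the gripper's body (76 mm by 85 mm) begins 54 mm behind the grasp point. The pads swing forward as they close: fully open they stand 13 mm farther back than shut.
Start: joints at [-1.268, 0.307, 1.506, -0, 1.328, -0.073], TCP at [0.212, -0.535, 0.239] pointing down, gripper open.
Joint ranges: [-3.12, 3.12], [-1.05, 2.28], [0.14, 2.33], [-1.42, 4.57], [0.1, 2.73], [-2.68, 2.68]. Speed limits (rad/s): [2.57, 2.57, 3.14, 3.14, 3.14, 3.14].

INTERFACE

Orientations are given as a 3x3 rotation matrix whose columns are the frame's x, y, z axes.
In Python, from station import state, vision, close_job, spotter gives the robot as it stands.
- The arm moves only by the shell command python3 -m creep 'ROWS' [FORCE]. ROWS is JSON, a list of rows, each a list of 3 entries, a list of its own where there are three numbers: the shift along the tool's x, y, z in cm, then the turn about the tool's z in rad, then the opening, from 0 (shut) to 1 (fully open). A call has 1 to 12 rows; each row is the pose to reach, as a shift and turn from the pose commanded when the call began, along the tool's axes at that moment; what a row does not reach only later rows make up. A row lasts 1/12 s, in which the tool goes at most 41.7 mm and 7.16 degrees, less where a joint would pass 70% of its speed; a pose out of reach is approached as far as the arm can. A call with a gripper value outside its range is refused whole. The fingers move at their own pace and stop on an object; FORCE is the grip in N (left out, the last holds). Time passes only in rows, so rows that repeat a pose let the fingers close. It gives the time, the measured TCP pose, the force and the opening at its end, in the units of the state.
- state(): the state, without advancing time (a new reading comes with each control period).
- vision.capture(name): name is "side" or "top"; returns (picture, depth): 420x560x3 uint8, red, green, blue; 420x560 float32, m along the optical axis (not along the pixel's ray), 0 where there is no reading.
- vision.calibration(name): a dict with "camera_matrix" (3x3 intrinsics, pixels), "dist" ([k1, k2, p1, p2, k3] as OpenCV has them; the pictures are not rectified), "world_to_cam" (4x4, takes a point from world to camera coordinates). Camera axes: x right, y down, z forward; pixel columns grow to the right and rows downward; lengths in m; the calibration is good to about 2 mm. A picture is of the moment at which its call begins. calibration takes no time and is no camera call.
- close_job(): hands the job in, once; it reports no verdict.
Trained networks look in the newest picture that a camera, given by its name, has taken for a name from the list of things; names that differ only in an ending like _2 or _b are one class to them, and where a whole thing is asked for, a point or a joint stands for the part that bears it (a point fixed in the world has none). Each returns a list of dicts, best first, with "score" (0 to 1); they miss things now and then, are a little off and sometimes report something else, mostly with a low value. They report only what shows in the picture. A call takes as long as a camera call.
- spotter.find_in(query, camera): "point" ([row, column] in pixels, amid what is visible of it).
- spotter.silhouettes(query, camera): "region" (420x560 bool, what is visible of it) and "point" ([row, column] in pixels, amid what is visible of it).
- spotter.tip_of(query, camera): "point" ([row, column] in pixels: a listed point, or the origin of a listed thing).
The state is a dict: "t": time; "qpos": joint angles; "qvel": joint speeds; "joint_efforts": joint torques, N m; "ee_pos": TCP position; "eef_rot": TCP orientation; "ft_force": force on the tool from outside, world axes, zero at the start; "torque": the same for the moment, N m; "grip_width": finger opening in m.
Only numpy, scipy, OpenCV 4.12 (cv2) and the standard library are available. Lean on these libraries where they do the work, as an engineer would, in place of code of your own. Each camera call takes 0.05 s, during which the arm holds its last target.

TASK

Push both grey louvred filter covers fully home into the low aluminium clip rack, so that the spring clips on both sides snap into their notches: one cover is already started in its slot, the other lies loose on the worktop and belongs in the free slot. Leave the other things on the worktop where they are.

Things in the scene. Friction and masses are not known exactly. Their poses are not given: they have to be found in the camera images.
- rack: low aluminium clip rack fixed to the worktop: back rail 250 mm long, 36 mm high behind two like slots side by side, 130 mm between centres. Origin on the worktop midway between the slots' middles; +x points into the slots, away from their mouths, y across the two. In each slot overhanging lips 25 mm up let a cover in only by the mouth, sliding on the worktop
- slot_a: the rack's free slot, on either side. Origin: where the centre of a home cover's underside lies; axes as the rack's. Guides 92 mm apart, 30 mm high, from x = -45 to 64 mm, with lips over the inner 8 mm; flares widen the mouth to about 115 mm at x = -71 mm. Home: the cover's front edge at the stop (x = 60 mm), its rear edge (x = -60 mm) 15 mm out of the guides
- slot_b: the rack's other slot, in whose mouth cover_started waits; same make, sizes and axes as slot_a. In either slot a sprung roller 16 mm across on each side, at x = 0, stands about 4 mm into the cover's path; a push rising to about 10 to 16 N drives the cover past from cover x = -60 mm on, then about 4 N, and the rollers drop into the cover's notches at home
- cover_loose: grey louvred filter cover, a flat panel 120 (its x) x 90 (its y) x 22 mm thick, corners rounded to 12 mm, 0.2 kg, the same either end first; in the middle of each 120 mm side is a notch 17 mm long and 6 mm deep for a clip roller. Origin: centre of the underside, z up. It lies flat and loose on the worktop in front of the rack, more or less askew and out of line with the free slot, its x roughly along the slots
- cover_started: grey louvred filter cover, a flat panel 120 (its x) x 90 (its y) x 22 mm thick, corners rounded to 12 mm, 0.2 kg, the same either end first; in the middle of each 120 mm side is a notch 17 mm long and 6 mm deep for a clip roller. Origin: centre of the underside, z up. It lies in the guides of slot_b, short of the clip rollers (65 to 80 mm short of home)
- slot_a_clip_l (a joint): spring clip on the +y side of slot_a: 0 = roller fully in (empty, or dropped into the notch), about 0.1 rad = pushed aside by a cover's side
- slot_a_clip_r (a joint): spring clip on the -y side of slot_a: 0 = roller fully in (empty, or dropped into the notch), about 0.1 rad = pushed aside by a cover's side
- slot_b_clip_l (a joint): spring clip on the +y side of slot_b: 0 = roller fully in (empty, or dropped into the notch), about 0.1 rad = pushed aside by a cover's side
- slot_b_clip_r (a joint): spring clip on the -y side of slot_b: 0 = roller fully in (empty, or dropped into the notch), about 0.1 rad = pushed aside by a cover's side
- beaker: small beaker, 47 mm wide, 48 mm high, standing beyond the rack; leave alone (origin: centre of its underside)
- timer: white lab timer 62x66x18 mm lying beyond the covers, to the right of the round mini centrifuge (up to 0.15 m high, about x 0.66 to 0.83, y 0.26 to 0.44 m); leave alone (origin: centre of its underside)
- sticky_pad: yellow note pad 62x62x12 mm to the right of the rack, before a beige instrument about 0.3 m high that fills x > 0.53 m, y from -0.2 to -0.5 m (arms must pass clear of it); leave alone (origin: centre of its underside)
- tape_white: roll of white tape, 69 mm across, 12 mm high, left of the covers; leave alone (origin: centre of its underside)

How it is judged:
At the end, for the whole second after the job is handed in: The loose cover is in the free slot and the started cover in its own: each flat on the worktop, within 4 mm of the home position along and across the slot, parallel to it within 0.05 rad, at rest, with all four clip rollers dropped into the notches (clip joints below 0.04 rad) (x of cover_loose in the frame of slot_a between -0.004 and 0.004 m and y of cover_loose in the frame of slot_a between -0.004 and 0.004 m and z of cover_loose in the frame of slot_a below 0.004 m and angle between the x axis of cover_loose and the x axis of slot_a, either way round below 0.05 rad and linear speed of each of cover_loose, cover_started below 0.01 m/s and value of joint each of slot_a_clip_l, slot_a_clip_r, slot_b_clip_l, slot_b_clip_r below 0.04 rad and x of cover_started in the frame of slot_b between -0.004 and 0.004 m and y of cover_started in the frame of slot_b between -0.004 and 0.004 m and z of cover_started in the frame of slot_b below 0.004 m and angle between the x axis of cover_started and the x axis of slot_b, either way round below 0.05 rad); the robot touches nothing.
It fails at once if the beaker is shifted by more than 25 mm (distance of beaker from where it was at the start of the episode above 0.025 m).
It fails at once if the timer is shifted by more than 25 mm (distance of timer from where it was at the start of the episode above 0.025 m).
It fails at once if the sticky pad is shifted by more than 25 mm (distance of sticky_pad from where it was at the start of the episode above 0.025 m).
It fails at once if the roll of white tape is shifted by more than 25 mm (distance of tape_white from where it was at the start of the episode above 0.025 m).
It also fails if it takes over 69 s, if anything falls off the work surface, if the arm or the gripper's body presses on something with over 40 N, if the wrist force passes 120 N, or if a joint passes its speed limit or range.

## Working session

There is one attempt and no reset: what is moved stays moved. The work goes in short steps, Python scripts to look and compute and a shell command to move; the robot and the scene stay as the last step left them, time stands still between calls to the robot, and variables do not carry over. Pictures are saved under pics/ and viewed, and the job is handed in when it is done.

```bash
ls; mkdir -p pics; python3 - <<'E'
from station import state, vision
import cv2
s=state()
print({k:s[k] for k in ('t','ee_pos','eef_rot','ft_force','grip_width')})
for n in('top','side'):
    p,d=vision.capture(n); cv2.imwrite(f'pics/{n}0.png',p[:,:,::-1])
    c=vision.calibration(n); print(n,c)
E
```

```text
pics
{'t': 0.0, 'ee_pos': array([ 0.21133626, -0.53399918,  0.23836565]), 'eef_rot': array([[ 9.29839777e-01,  3.67964115e-01, -6.31902511e-04],
       [ 3.67964628e-01, -9.29837638e-01,  1.99977909e-03],
       [ 1.48280204e-04, -2.09199191e-03, -9.99997801e-01]]), 'ft_force': array([ 0.32879248, -0.36852424, -0.51338803]), 'grip_width': 0.08494541313156952}
top {'camera_matrix': array([[432.5044683 ,   0.        , 275.89068487],
       [  0.        , 432.5044683 , 209.19460643],
       [  0.        ,   0.        ,   1.        ]]), 'dist': array([-0.11277113,  0.        ,  0.        ,  0.        ,  0.        ]), 'world_to_cam': array([[-4.07330911e-03, -9.99991062e-01, -1.13306202e-03,
         9.55551228e-02],
       [-9.98660092e-01,  4.12633694e-03, -5.15848209e-02,
         5.60715373e-01],
       [ 5.15890352e-02,  9.21422897e-04, -9.98667974e-01,
         1.38752999e+00],
       [ 0.00000000e+00,  0.00000000e+00,  0.00000000e+00,
         1.00000000e+00]])}
side {'camera_matrix': array([[510.86353894,   0.        , 275.03889945],
       [  0.        , 510.86353894, 210.5074698 ],
       [  0.        ,   0.        ,   1.        ]]), 'dist': array([-0.10042076,  0.        ,  0.        ,  0.        ,  0.        ]), 'world_to_cam': array([[ 0.99994404,  0.00991651, -0.00368633, -0.59524909],
       [ 0.00246732, -0.55742101, -0.83022631,  0.08588505],
       [-0.01028779,  0.83017075, -0.55741429,  1.30750543],
       [ 0.        ,  0.        ,  0.        ,  1.        ]])}
```

View pics/top0.png

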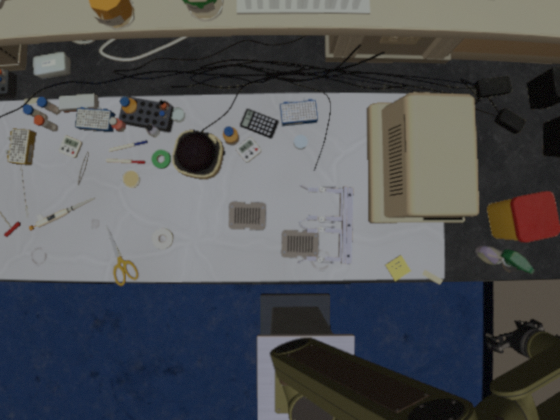

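View pics/side0.png

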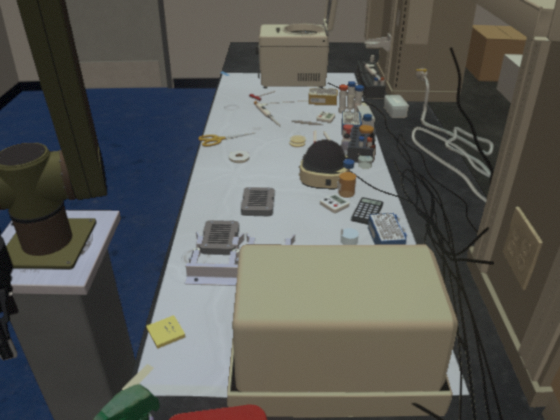

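The top view shows the rack rail at about column 347, rows 186–263, with its mouths to the left (+y). The started cover is at (244,300) and the loose one at (215,247). Next I'll measure them precisely.

```bash
cat > h.py <<'E'
import numpy as np, cv2
from station import state, vision, spotter
def p2w(name,rc,z):
    c=vision.calibration(name); K=c['camera_matrix'];T=c['world_to_cam'];R=T[:3,:3];t=T[:3,3]
    rc=np.atleast_2d(np.array(rc,float))
    u=cv2.undistortPoints(rc[:,::-1].reshape(-1,1,2).copy(),K,c['dist']).reshape(-1,2)
    r=np.c_[u,np.ones(len(u))]@R; o=-R.T@t
    return o+r*((z-o[2])/r[:,2])[:,None]
def w2p(name,P):
    c=vision.calibration(name);T=c['world_to_cam']
    q,_=cv2.projectPoints(np.atleast_2d(np.array(P,float)),cv2.Rodrigues(T[:3,:3])[0],T[:3,3],c['camera_matrix'],c['dist'])
    return q.reshape(-1,2)
def rect(name,x0,x1,y0,y1,z,mm=0.5,img=None):
    # rectified metric view at height z: columns -> -y, rows up -> +x
    xs=np.arange(x1,x0,-mm/1000);ys=np.arange(y1,y0,-mm/1000)
    X,Y=np.meshgrid(xs,ys,indexing='ij')
    q=w2p(name,np.c_[X.ravel(),Y.ravel(),np.full(X.size,z)]).reshape(*X.shape,2).astype(np.float32)
    return cv2.remap(img,q[...,0],q[...,1],cv2.INTER_CUBIC)
E
python3 - <<'E'
from h import *
p,d=vision.capture('top')
for q in('cover_loose','rack','tape_white','sticky_pad','slot_a','slot_b'):
    try:
        for r in spotter.silhouettes(q,'top')[:3]:
            m=r['region'].astype(np.uint8); z=.022 if 'cover' in q else (.03 if q=='rack' else .012)
            ys,xs=np.nonzero(m)
            w=p2w('top',np.c_[ys,xs],z)[:,:2].astype(np.float32)
            (c,s,a)=cv2.minAreaRect(w*1000)
            print(q,round(r['score'],2),r['point'],len(ys),np.round(w.mean(0),4),'rect',np.round(c,1),np.round(s,1),round(a,1))
    except Exception as e: print(q,e)
for q in('cover_loose','slot_a','slot_b','rack'):
    for r in spotter.tip_of(q,'top')[:3]: print('tip',q,r['score'],r['point'],p2w('top',r['point'],0))
im=rect('top',.3,.62,-.23,.2,.022,.55,p)
cv2.imwrite('pics/rect0.png',im[:,:,::-1]); print(im.shape)
for n in('top',):
    print('depth',d[245,300],d[215,247])
E
```

```text
cover_loose 0.92 [214.2, 244.0] 998 [0.5403 0.1887] rect [540.4 188.5] [120.1  89.7] 87.8
rack 0.97 [225.3, 346.2] 680 [ 0.5056 -0.1334] rect [ 508.7 -132.4] [ 34.5 244.6] 86.8
tape_white 0.64 [234.3, 159.7] 315 [0.4696 0.4649] rect [468.7 463.9] [65.3 63.1] 0.3
sticky_pad 0.9 [267.2, 394.1] 383 [ 0.3693 -0.3027] rect [ 370.2 -303. ] [68.9 64.3] 31.9
slot_a 0.97 [241.3, 336.2] 485 [ 0.4487 -0.0703] rect [446.1 -55.8] [129.9 113.3] 89.7
slot_a 0.86 [205.9, 337.7] 514 [ 0.5759 -0.077 ] rect [577.2 -56.5] [139.3 120.9] 88.0
slot_b 0.97 [241.3, 336.2] 485 [ 0.4487 -0.0703] rect [446.1 -55.8] [129.9 113.3] 89.7
slot_b 0.86 [205.9, 337.7] 514 [ 0.5759 -0.077 ] rect [577.2 -56.5] [139.3 120.9] 88.0
tip cover_loose 0.72 [213.8, 243.5] [[0.54718451 0.19943794 0.        ]]
tip slot_a 0.75 [242.9, 319.1] [[ 0.45098265 -0.04747989  0.        ]]
tip slot_a 0.67 [202.5, 324.0] [[ 0.58320301 -0.06472719  0.        ]]
tip slot_b 0.75 [242.9, 319.1] [[ 0.45098265 -0.04747989  0.        ]]
tip slot_b 0.67 [202.5, 324.0] [[ 0.58320301 -0.06472719  0.        ]]
(582, 782, 3)
depth 1.3909932 1.3945347
```

View pics/rect0.png

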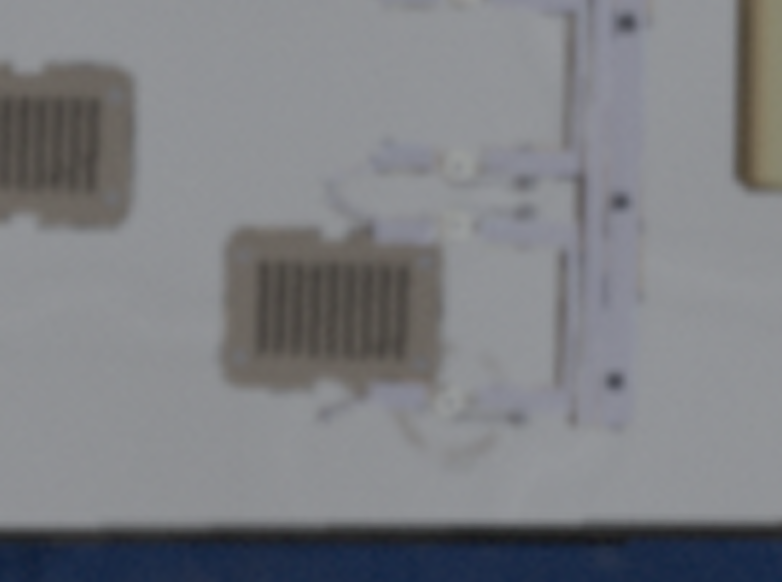

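```bash
python3 - <<'E'
from h import *
p,d=vision.capture('top')
a=rect('top',.36,.64,-.18,.07,.030,.4,p)
b=rect('top',.36,.64,.07,.27,.022,.4,p)
for n,im in(('a',a),('b',b)):
    im=cv2.convertScaleAbs(im,alpha=1.6); 
    for i in range(0,im.shape[0],50): cv2.line(im,(0,i),(6,i),(255,0,0))
    for i in range(0,im.shape[1],50): cv2.line(im,(i,0),(i,6),(255,0,0))
    cv2.imwrite(f'pics/r1{n}.png',im[:,:,::-1])
# cover masks by colour from depth/brightness
for q in('cover_loose',):
    for z in(.022,):
        rs=spotter.silhouettes(q,'top'); print([ (r['score'],r['point']) for r in rs])
rs=spotter.silhouettes('cover_started','top'); print([ (r['score'],r['point']) for r in rs])
E
```

```text
[(0.8, [214.2, 247.9])]
[(0.77, [242.3, 297.4])]
```

View pics/r1a.png

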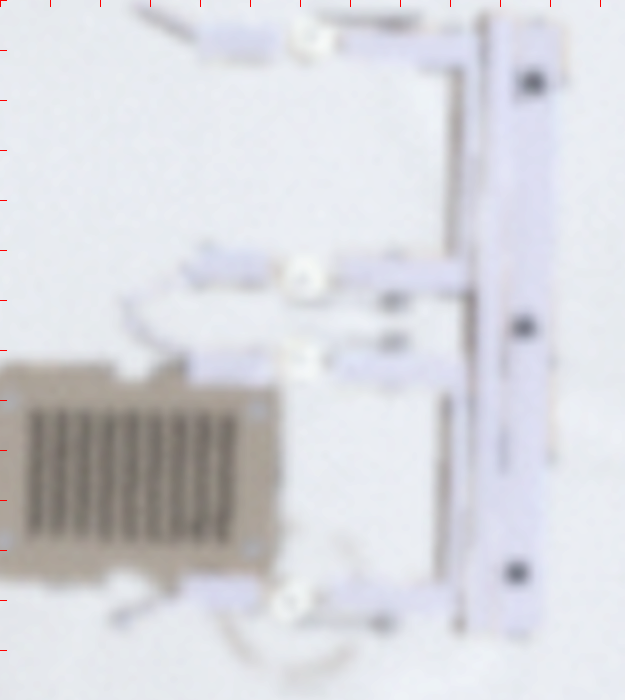

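View pics/r1b.png

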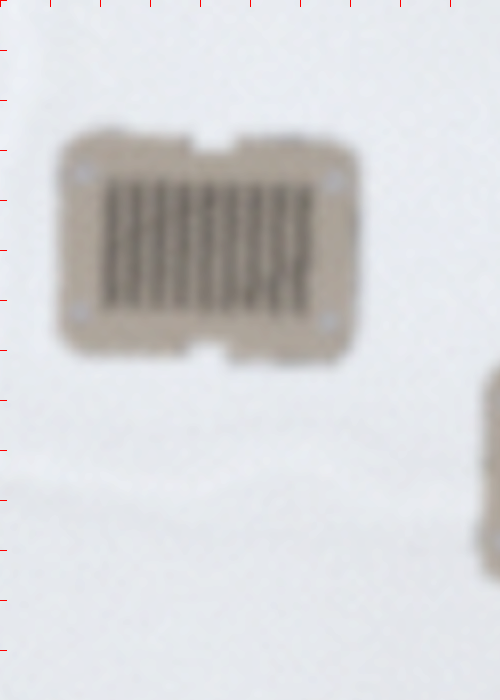

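Rack yaw is about −π/2 − 0.032. In world coordinates slot_a home is about (0.577,−0.053) and slot_b home about (0.448,−0.049). The loose cover is centred at about (0.541,0.186) and is nearly parallel to the slots. I'll push with two part-open fingers for a stable two-point contact, starting with the started cover.

```bash
python3 -m creep '[[[28,-19.5,0],-1.16,0.45],[[28,-19.5,0],-1.16,0.45],[[28,-19.5,0],-1.16,0.45],[[28,-19.5,0],-1.16,0.45],[[28,-19.5,0],-1.16,0.45],[[28,-19.5,0],-1.16,0.45],[[28,-19.5,0],-1.16,0.45],[[28,-19.5,0],-1.16,0.45],[[28,-19.5,0],-1.16,0.45],[[28,-19.5,0],-1.16,0.45],[[28,-19.5,0],-1.16,0.45],[[28,-19.5,0],-1.16,0.45]]' 60
```

```text
t: 1.8
ee_pos: [0.4003, -0.2502, 0.2394]
eef_rot: [[0.035, 0.999, 0.0], [0.999, -0.035, -0.0], [-0.0, 0.0, -1.0]]
ft_force: [-0.1, 0.0, -0.6]
grip_width: 0.0385
```

```bash
python3 -m creep '[[[38.1,3.9,0],0,0.45],[[38.1,3.9,0],0,0.45],[[38.1,3.9,0],0,0.45],[[38.1,3.9,0],0,0.45],[[38.1,3.9,0],0,0.45],[[38.1,3.9,0],0,0.45],[[38.1,3.9,0],0,0.45],[[38.1,3.9,0],0,0.45],[[38.1,3.9,0],0,0.45],[[38.1,3.9,0],0,0.45],[[38.1,3.9,8],0,0.45],[[38.1,3.9,16],0,0.45]]'
python3 - <<'E'
from h import *
p,d=vision.capture('side'); cv2.imwrite('pics/side1.png',p[80:300,130:410,::-1].repeat(2,0).repeat(2,1))
s=state();print(s['ee_pos'],s['grip_width'])
E
```

```text
t: 2.8
ee_pos: [0.4556, 0.13, 0.1575]
eef_rot: [[0.034, 0.999, 0.009], [0.999, -0.034, 0.001], [0.002, 0.009, -1.0]]
ft_force: [0.1, 0.2, -1.5]
grip_width: 0.0383
[0.44785008 0.12787348 0.14864372] 0.0384637289168269
```

View pics/side1.png

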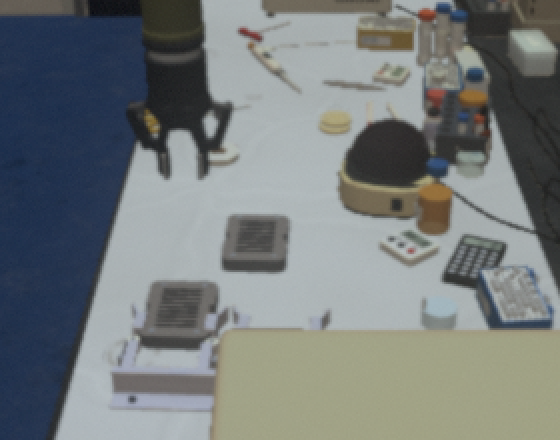

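Side view: the two fingers sit behind the started cover in the air at about (185,175), and the path is free. Next I'll lower.

```bash
python3 -m creep '[[[0,0,4],0,0.45],[[0,0,8],0,0.45],[[0,0,10],0,0.45],[[0,0,10],0,0.45],[[0,0,10],0,0.45],[[0,0,10],0,0.45]]'
```

```text
t: 3.35
ee_pos: [0.4537, 0.1286, 0.0574]
eef_rot: [[0.036, 0.999, 0.002], [0.999, -0.036, 0.0], [0.0, 0.002, -1.0]]
ft_force: [0.4, 0.5, 0.3]
grip_width: 0.0386
```

```bash
python3 -m creep '[[[0,0,2.2],0,0.45],[[0,0,4.3],0,0.45],[[0,0,4.3],0,0.45],[[0,0,4.3],0,0.45],[[0,0,4.3],0,0.45]]'
python3 - <<'E'
from h import *
p,d=vision.capture('side'); cv2.imwrite('pics/side2.png',cv2.resize(p[130:290,150:350,::-1],None,fx=4,fy=3.75,interpolation=3))
p,d=vision.capture('top'); a=rect('top',.36,.64,-.18,.22,.022,.55,p);cv2.imwrite('pics/top2.png',cv2.convertScaleAbs(a,alpha=1.6)[:,:,::-1])
E
```

```text
t: 3.77
ee_pos: [0.4535, 0.1293, 0.0147]
eef_rot: [[0.034, 0.999, 0.003], [0.999, -0.034, 0.001], [0.001, 0.003, -1.0]]
ft_force: [0.1, 0.4, 0.4]
grip_width: 0.0385
```

View pics/side2.png

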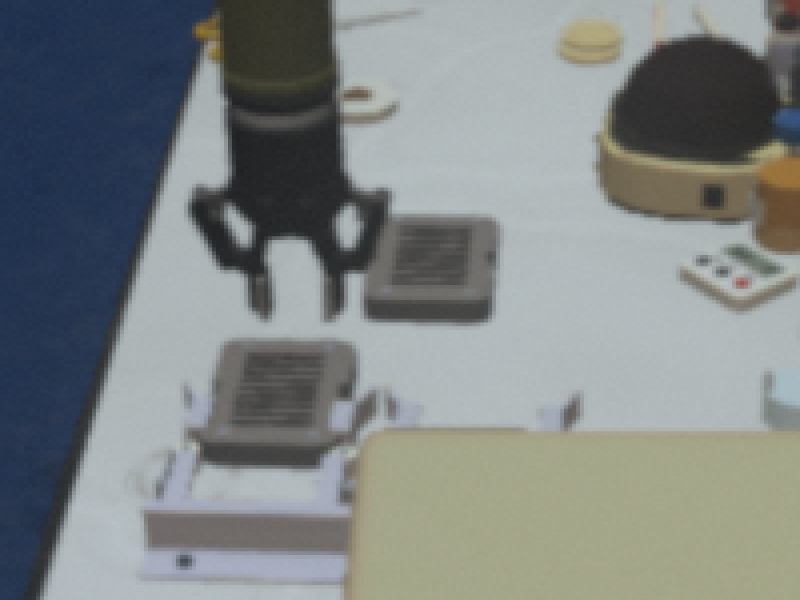

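View pics/top2.png

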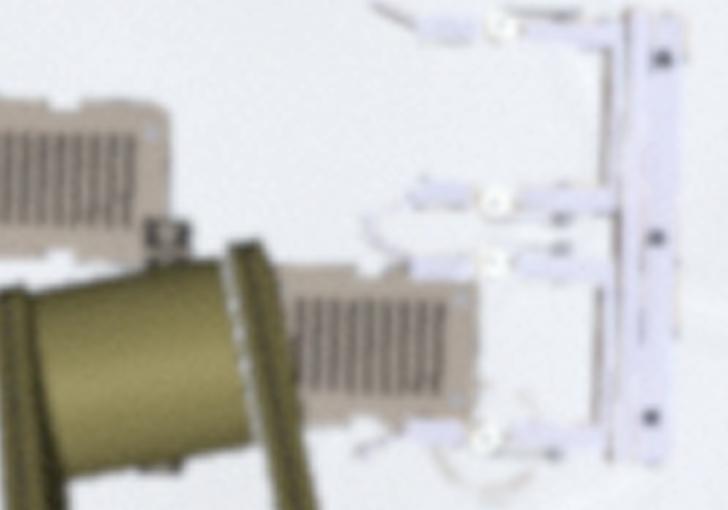

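```bash
python3 -m creep '[[[-1.5,0,0],0,0.45],[[-2.5,0,0],0,0.45],[[-3,0,0],0,0.45],[[-3.5,0,0],0,0.45],[[-4,0,0],0,0.45],[[-4.5,0,0],0,0.45],[[-5,0,0],0,0.45],[[-5.5,0,0],0,0.45],[[-5.5,0,0],0,0.45]]'
python3 -m creep '[[[-0.5,0,0],0,0.45],[[-1,0,0],0,0.45],[[-1.5,0,0],0,0.45],[[-2,0,0],0,0.45],[[-2,0,0],0,0.45]]'
```

```text
t: 4.62
ee_pos: [0.4511, 0.075, 0.0133]
eef_rot: [[0.036, 0.999, 0.002], [0.999, -0.036, 0.002], [0.002, 0.002, -1.0]]
ft_force: [0.5, 6.5, 2.7]
grip_width: 0.0384
t: 5.03
ee_pos: [0.4502, 0.0543, 0.0132]
eef_rot: [[0.035, 0.999, 0.001], [0.999, -0.035, 0.001], [0.001, 0.001, -1.0]]
ft_force: [-0.0, 4.1, 2.7]
grip_width: 0.0383
```

Contact is clean, and 4 N matches the run past the rollers. I'll continue in small steps.

```bash
python3 -m creep '[[[-0.5,0,0],0,0.45],[[-1,0,0],0,0.45],[[-1.5,0,0],0,0.45],[[-2,0,0],0,0.45],[[-2.4,0,0],0,0.45],[[-2.4,0,0],0,0.45]]'
python3 -m creep '[[[-0.3,0,0],0,0.45],[[-0.6,0,0],0,0.45],[[-0.6,0,0],0,0.45]]'
python3 - <<'E'
from h import *
p,d=vision.capture('top'); a=rect('top',.36,.64,-.18,.22,.022,.55,p);cv2.imwrite('pics/top3.png',cv2.convertScaleAbs(a,alpha=1.6)[:,:,::-1])
p,d=vision.capture('side'); cv2.imwrite('pics/side3.png',cv2.resize(p[130:290,150:350,::-1],None,fx=4,fy=3.75,interpolation=3))
E
```

```text
t: 5.53
ee_pos: [0.449, 0.03, 0.0131]
eef_rot: [[0.034, 0.999, 0.001], [0.999, -0.034, 0.0], [0.0, 0.001, -1.0]]
ft_force: [0.2, 1.7, 1.6]
grip_width: 0.0383
t: 5.78
ee_pos: [0.4484, 0.0236, 0.0129]
eef_rot: [[0.034, 0.999, -0.0], [0.999, -0.034, -0.0], [-0.0, -0.0, -1.0]]
ft_force: [0.5, 0.6, 0.7]
grip_width: 0.0387
```

View pics/top3.png

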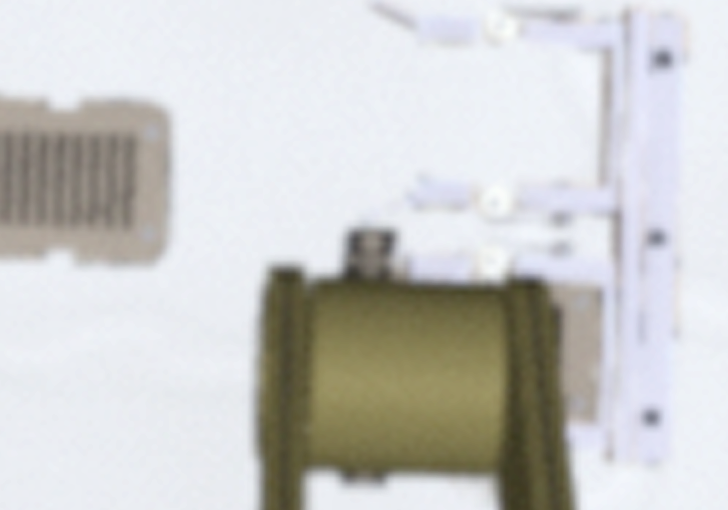

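View pics/side3.png

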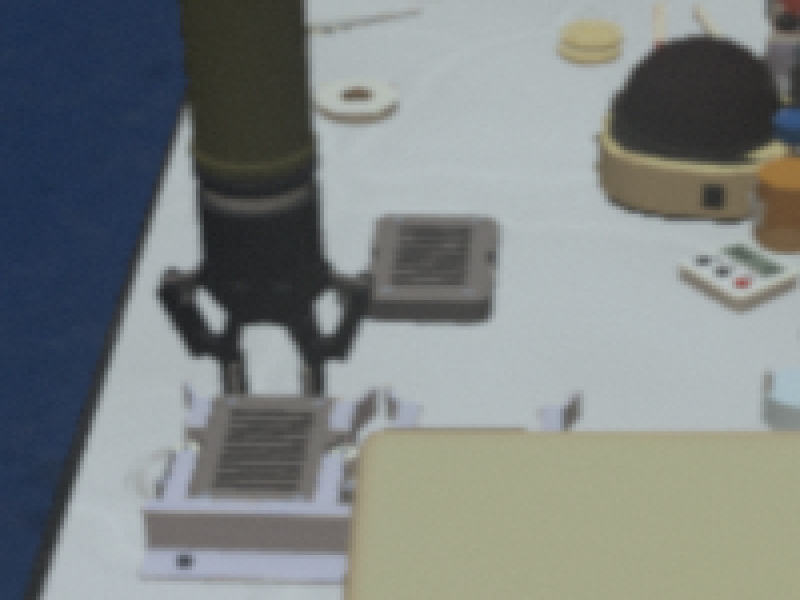

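The cover's front end has reached the stop in both views, and the force dropped to about 0.6 N, so the rollers have likely snapped in. I'll press a little further to confirm the stop.

```bash
python3 -m creep '[[[-0.15,0,0],0,0.45],[[-0.3,0,0],0,0.45],[[-0.3,0,0],0,0.45]]'
```

```text
t: 6.13
ee_pos: [0.4482, 0.0229, 0.0128]
eef_rot: [[0.036, 0.999, -0.0], [0.999, -0.036, 0.003], [0.003, -0.0, -1.0]]
ft_force: [1.5, 11.3, 0.3]
grip_width: 0.0383
```

It's against the stop at 11 N, at the expected place. I'll retreat, raise, and set up beside the loose cover.

```bash
python3 -m creep '[[[1.5,0,0],0,0.45],[[3,0,0],0,0.45],[[3.5,0,-3],0,0.45],[[4,0,-7],0,0.45],[[4,0,-10],0,0.45],[[8,-0.5,-10],-0.12,0.45],[[12,-1,-10],-0.24,0.45],[[15,-1.4,-10],-0.36,0.45],[[16.5,-1.4,-10],-0.48,0.45],[[16.5,-1.4,-10],-0.60,0.45],[[16.5,-1.4,-10],-0.72,0.45],[[16.5,-1.4,-10],-0.84,0.45]]'
python3 -m creep '[[[0,0,0],-0.12,0.45],[[0,0,0],-0.24,0.45],[[0,0,0],-0.36,0.45],[[0,0,0],-0.48,0.45],[[0,0,0],-0.6,0.45],[[0,0,0],-0.73,0.45],[[0,0,0],-0.73,0.45],[[0,0,0],-0.73,0.45]]'
python3 - <<'E'
from h import *
p,d=vision.capture('top'); a=rect('top',.36,.64,-.18,.27,.022,.6,p);cv2.imwrite('pics/top4.png',cv2.convertScaleAbs(a,alpha=1.6)[:,:,::-1])
E
```

```text
t: 7.13
ee_pos: [0.4395, 0.1868, 0.1127]
eef_rot: [[-0.727, 0.687, -0.001], [0.687, 0.727, -0.001], [-0.0, -0.001, -1.0]]
ft_force: [-0.5, 0.6, 0.2]
grip_width: 0.0386
t: 7.8
ee_pos: [0.4397, 0.1863, 0.1128]
eef_rot: [[-0.999, 0.038, -0.001], [0.038, 0.999, -0.0], [0.001, -0.0, -1.0]]
ft_force: [-0.6, 0.2, -1.0]
grip_width: 0.0384
```

View pics/top4.png

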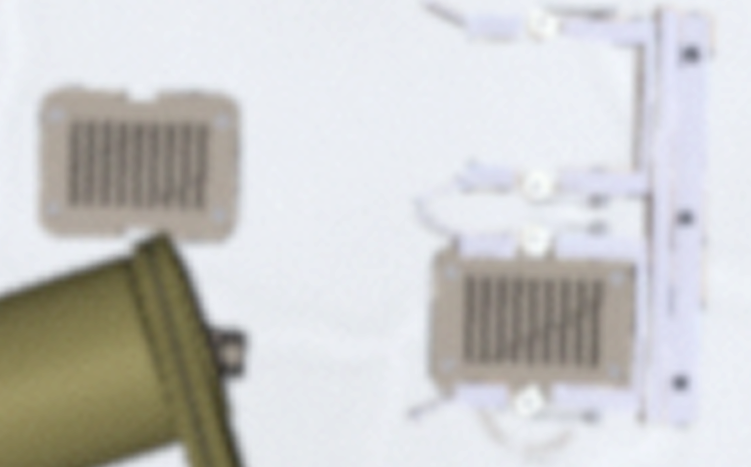

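cover_started is home: the rollers sit at its notches and its front is on the stop at column ~633. Next I'll lower and push the loose cover sideways (+x) into line.

```bash
python3 -m creep '[[[0,0,4],0,0.45],[[0,0,7],0,0.45],[[0,0,9],0,0.45],[[0,0,9.8],0,0.45],[[0,0,9.8],0,0.45],[[0,0,9.8],0,0.45]]'
python3 -m creep '[[[-1,0,0],0,0.45],[[-2,0,0],0,0.45],[[-3,0,0],0,0.45],[[-3.7,0,0],0,0.45],[[-4.3,0,0],0,0.45],[[-5,0,0],0,0.45],[[-5.8,0,0],0,0.45],[[-6.6,0,0],0,0.45],[[-7.4,0,0],0,0.45],[[-8.1,0,0],0,0.45],[[-8.6,0,0],0,0.45],[[-8.6,0,0],0,0.45]]'
python3 - <<'E'
from h import *
p,d=vision.capture('top'); a=rect('top',.36,.66,-.18,.27,.022,.6,p);cv2.imwrite('pics/top5.png',cv2.convertScaleAbs(a,alpha=1.6)[:,:,::-1])
E
```

```text
t: 8.35
ee_pos: [0.4402, 0.1866, 0.015]
eef_rot: [[-0.999, 0.036, -0.0], [0.036, 0.999, -0.0], [0.0, -0.0, -1.0]]
ft_force: [-0.5, -0.5, 0.6]
grip_width: 0.0385
t: 9.35
ee_pos: [0.5284, 0.1837, 0.015]
eef_rot: [[-0.999, 0.035, 0.003], [0.035, 0.999, 0.0], [-0.003, 0.001, -1.0]]
ft_force: [1.0, -0.2, -0.1]
grip_width: 0.0384
```

View pics/top5.png

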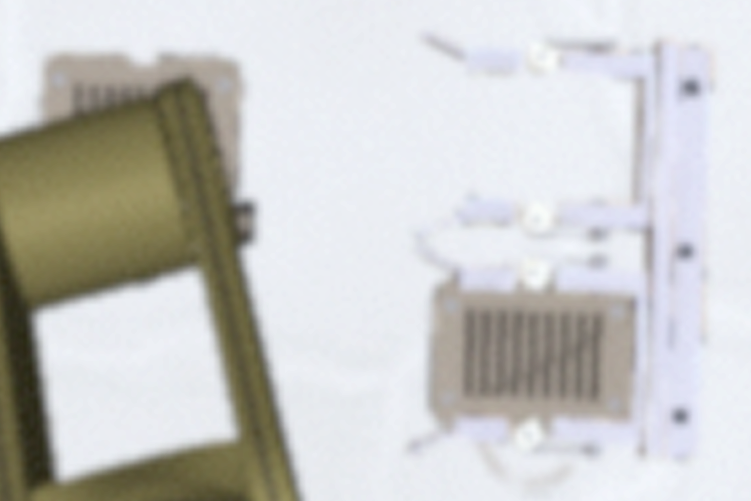

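```bash
python3 -m creep '[[[2,0,0],0,0.45],[[4,0,0],0,0.45],[[6,0,-3],0,0.45],[[6,0,-7],0,0.45],[[6,3,-10],0.12,0.45],[[6,6,-10],0.24,0.45],[[6,9,-10],0.36,0.45],[[6,11.6,-10],0.48,0.45],[[6,11.6,-10],0.6,0.45],[[6,11.6,-10],0.72,0.45],[[6,11.6,-10],0.84,0.45],[[6,11.6,-10],0.84,0.45]]'
python3 -m creep '[[[0,0,0],0.12,0.45],[[0,0,0],0.24,0.45],[[0,0,0],0.36,0.45],[[0,0,0],0.48,0.45],[[0,0,0],0.6,0.45],[[0,0,0],0.73,0.45],[[0,0,0],0.73,0.45],[[0,0,0],0.73,0.45]]'
python3 - <<'E'
from h import *
p,d=vision.capture('top'); a=rect('top',.36,.66,-.18,.27,.022,.6,p);cv2.imwrite('pics/top6.png',cv2.convertScaleAbs(a,alpha=1.6)[:,:,::-1])
for r in spotter.silhouettes('cover_loose','top')[:3]:
    ys,xs=np.nonzero(r['region']); w=p2w('top',np.c_[ys,xs],.022)[:,:2].astype(np.float32)
    print(r['score'],r['point'],w.mean(0),cv2.minAreaRect(w*1000))
E
```

```text
t: 10.4
ee_pos: [0.4699, 0.302, 0.115]
eef_rot: [[-0.64, 0.769, 0.0], [0.769, 0.64, 0.0], [-0.0, 0.0, -1.0]]
ft_force: [0.0, 0.0, 0.4]
grip_width: 0.0383
t: 11.07
ee_pos: [0.4701, 0.3015, 0.115]
eef_rot: [[0.029, 1.0, 0.0], [1.0, -0.029, 0.0], [0.0, 0.0, -1.0]]
ft_force: [0.6, -0.0, 0.1]
grip_width: 0.0381
0.68 [201.3, 247.8] [0.5811265  0.18758774] ((581.2437133789062, 186.6262969970703), (123.05941772460938, 90.67518615722656), 89.779541015625)
```

View pics/top6.png

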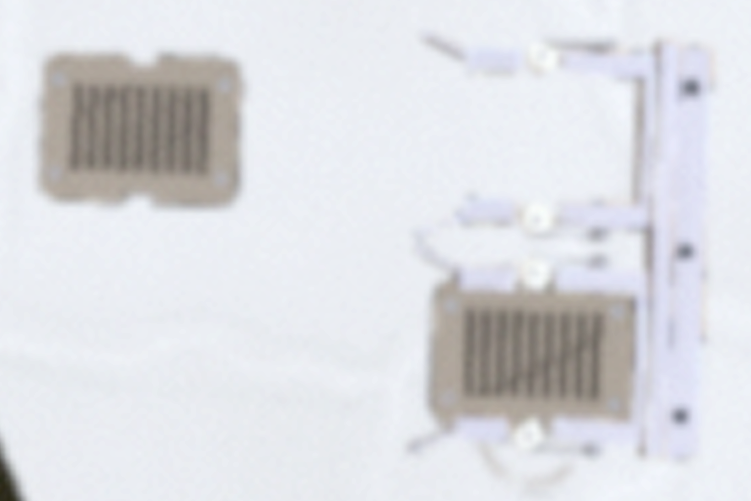

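The loose cover is centred at about (141,130) → (0.582,0.185), parallel to the slot and within ~4 mm of its axis. I'll go behind it.

```bash
python3 -m creep '[[[0.1,3,0],0,0.45],[[0.2,6,0],0,0.45],[[0.3,9,0],0,0.45],[[0.3,11.5,0],0,0.45],[[0.3,11.5,0],0,0.45],[[0.3,11.5,3],0,0.45],[[0.3,11.5,6],0,0.45],[[0.3,11.5,8.5],0,0.45],[[0.3,11.5,10],0,0.45],[[0.3,11.5,10],0,0.45],[[0.3,11.5,10],0,0.45]]'
python3 - <<'E'
from h import *
p,d=vision.capture('side'); cv2.imwrite('pics/side7.png',cv2.resize(p[120:280,180:380,::-1],None,fx=4,fy=3.75,interpolation=3))
E
```

```text
t: 12.08
ee_pos: [0.5839, 0.3003, 0.014]
eef_rot: [[0.032, 0.999, -0.003], [0.999, -0.032, -0.001], [-0.001, -0.003, -1.0]]
ft_force: [1.0, 0.4, 0.3]
grip_width: 0.0387
```

View pics/side7.png

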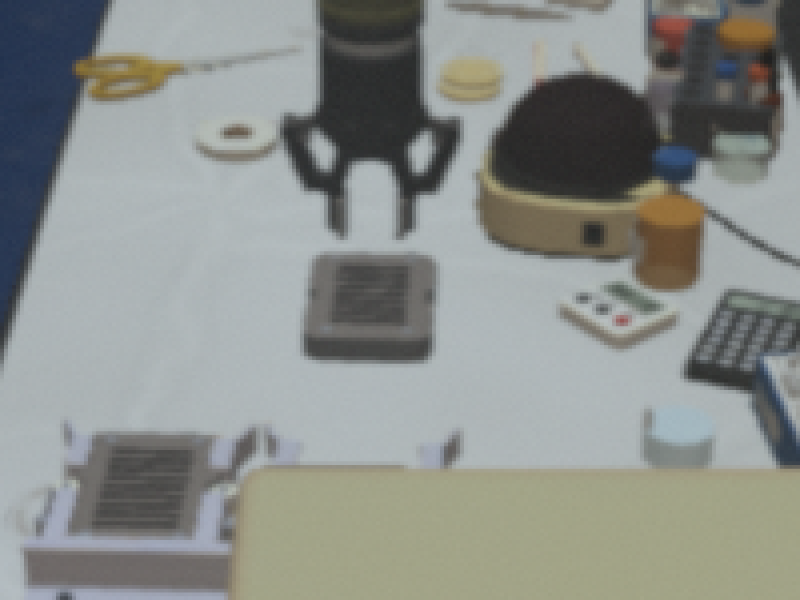

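```bash
python3 -m creep '[[[-1.5,0,0],0,0.45],[[-3,0,0],0,0.45],[[-4,0,0],0,0.45],[[-4.8,0.05,0],0,0.45],[[-6,0.1,0],0,0.45],[[-7.5,0.15,0],0,0.45],[[-9,0.2,0],0,0.45],[[-10.5,0.25,0],0,0.45],[[-12,0.3,0],0,0.45],[[-13.5,0.4,0],0,0.45],[[-15,0.4,0],0,0.45],[[-15,0.4,0],0,0.45]]'
python3 - <<'E'
from h import *
p,d=vision.capture('side'); cv2.imwrite('pics/side8.png',cv2.resize(p[120:280,180:380,::-1],None,fx=4,fy=3.75,interpolation=3))
p,d=vision.capture('top'); a=rect('top',.36,.66,-.18,.27,.022,.6,p);cv2.imwrite('pics/top8.png',cv2.convertScaleAbs(a,alpha=1.6)[:,:,::-1])
E
```

```text
t: 13.13
ee_pos: [0.5832, 0.1469, 0.0146]
eef_rot: [[0.036, 0.999, -0.002], [0.999, -0.036, -0.002], [-0.002, -0.002, -1.0]]
ft_force: [-0.0, 0.2, -0.1]
grip_width: 0.0387
```

View pics/top8.png

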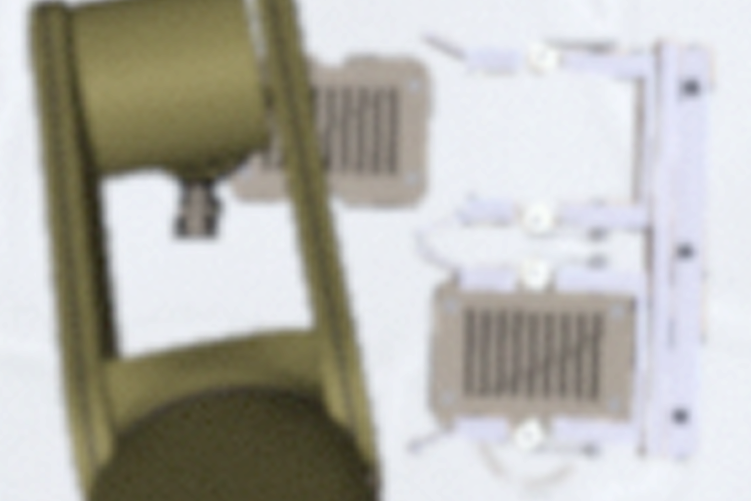

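View pics/side8.png

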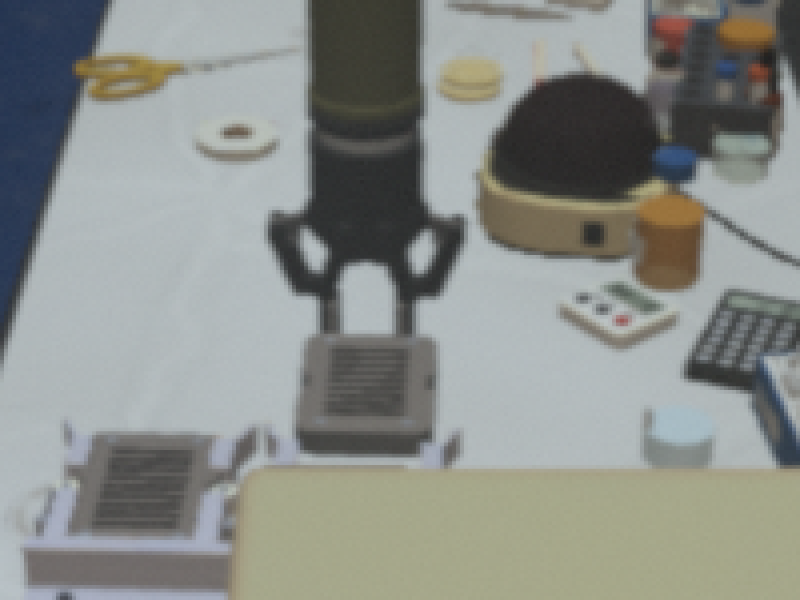

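The cover is centred in front of the mouth: centre row ~131 against axis row ~130 at column 333, front edge at column 430. Next I'll push it in.

```bash
python3 -m creep '[[[-0.8,0,0],0,0.45],[[-1.6,0,0],0,0.45],[[-2.4,0,0],0,0.45],[[-3.2,0,0],0,0.45],[[-4,0,0],0,0.45],[[-4.4,0,0],0,0.45],[[-4.4,0,0],0,0.45]]'
python3 - <<'E'
from h import *
p,d=vision.capture('top'); a=rect('top',.36,.66,-.18,.27,.022,.6,p);cv2.imwrite('pics/top9.png',cv2.convertScaleAbs(a,alpha=1.6)[:,:,::-1])
E
```

```text
t: 13.82
ee_pos: [0.5823, 0.1054, 0.0149]
eef_rot: [[0.035, 0.999, -0.0], [0.999, -0.035, -0.001], [-0.001, -0.0, -1.0]]
ft_force: [0.0, -0.2, -0.2]
grip_width: 0.0386
```

View pics/top9.png

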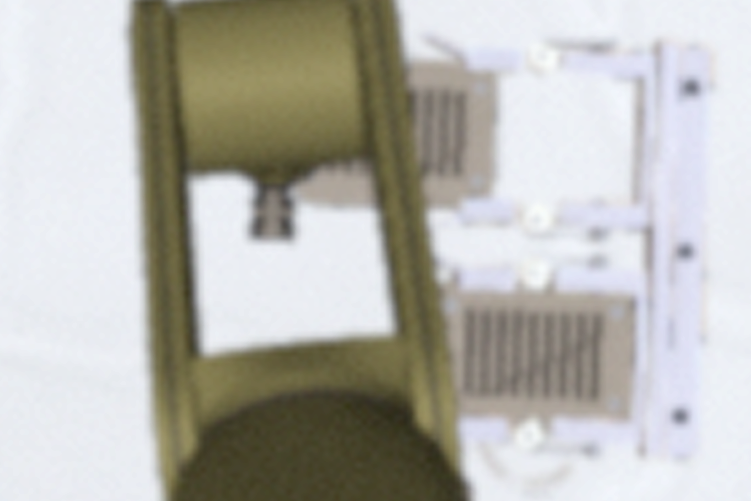

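It has entered the guides cleanly with no force, so I'll keep going past the rollers.

```bash
python3 -m creep '[[[-0.6,0,0],0,0.45],[[-1.2,0,0],0,0.45],[[-1.8,0,0],0,0.45],[[-2.4,0,0],0,0.45],[[-3,0,0],0,0.45],[[-3.6,0,0],0,0.45],[[-4.2,0,0],0,0.45],[[-4.8,0,0],0,0.45]]'
python3 -m creep '[[[-0.5,0,0],0,0.45],[[-1,0,0],0,0.45],[[-1.5,0,0],0,0.45],[[-2,0,0],0,0.45],[[-2.4,0,0],0,0.45],[[-2.6,0,0],0,0.45],[[-2.6,0,0],0,0.45]]'
python3 -m creep '[[[-0.2,0,0],0,0.45],[[-0.4,0,0],0,0.45],[[-0.6,0,0],0,0.45],[[-0.6,0,0],0,0.45]]'
```

```text
t: 14.53
ee_pos: [0.5809, 0.0598, 0.0151]
eef_rot: [[0.035, 0.999, 0.0], [0.999, -0.035, 0.002], [0.002, 0.0, -1.0]]
ft_force: [0.9, 6.6, 0.4]
grip_width: 0.0387
t: 15.12
ee_pos: [0.5799, 0.0329, 0.0151]
eef_rot: [[0.035, 0.999, 0.0], [0.999, -0.035, 0.001], [0.001, -0.0, -1.0]]
ft_force: [-0.3, 4.5, 1.0]
grip_width: 0.0385
t: 15.45
ee_pos: [0.5796, 0.0271, 0.0151]
eef_rot: [[0.035, 0.999, -0.0], [0.999, -0.035, 0.001], [0.001, -0.0, -1.0]]
ft_force: [-0.4, 4.8, 1.1]
grip_width: 0.0387
```

```bash
python3 -m creep '[[[-0.2,0,0],0,0.45],[[-0.4,0,0],0,0.45],[[-0.6,0,0],0,0.45],[[-0.6,0,0],0,0.45]]'
python3 -m creep '[[[-0.2,0,0],0,0.45],[[-0.4,0,0],0,0.45],[[-0.4,0,0],0,0.45]]'
```

```text
t: 15.78
ee_pos: [0.5794, 0.0198, 0.015]
eef_rot: [[0.034, 0.999, -0.0], [0.999, -0.034, -0.001], [-0.001, -0.0, -1.0]]
ft_force: [-0.1, 0.4, -0.4]
grip_width: 0.0385
t: 16.03
ee_pos: [0.5796, 0.0183, 0.015]
eef_rot: [[0.036, 0.999, 0.0], [0.999, -0.036, 0.003], [0.003, 0.0, -1.0]]
ft_force: [0.3, 8.6, 0.8]
grip_width: 0.0384
```

It snapped in (force fell to 0.4 N) and then met the stop at 8.6 N. I'll retreat and inspect.

```bash
python3 -m creep '[[[1.5,0,0],0,0.45],[[3,0,0],0,0.45],[[5,0,-2],0,0.45],[[8,0,-6],0,0.45],[[12,-2,-10],0,0.45],[[16,-5,-10],0,0.45],[[20,-8,-10],0,0.45],[[22,-10,-10],0,0.45],[[22,-10,-10],0,0.45],[[22,-10,-10],0,0.45]]'
python3 - <<'E'
from h import *
p,d=vision.capture('top'); a=rect('top',.36,.66,-.18,.07,.022,.4,p);a=a[:, :]
cv2.imwrite('pics/top10.png',cv2.resize(cv2.convertScaleAbs(a,alpha=1.6)[:,:,::-1],(500,600)))
for q in ('cover_loose','slot_a','beaker','sticky_pad','tape_white','timer'):
  for r in spotter.silhouettes(q,'top')[:3]:
    ys,xs=np.nonzero(r['region']); w=p2w('top',np.c_[ys,xs],.022)[:,:2].astype(np.float32)
    print(q,r['score'],r['point'],w.mean(0),cv2.minAreaRect(w*1000))
p,d=vision.capture('side'); cv2.imwrite('pics/side10.png',cv2.resize(p[120:320,150:400,::-1],None,fx=3,fy=3,interpolation=3))
E
```

```text
t: 16.87
ee_pos: [0.4836, 0.2426, 0.1153]
eef_rot: [[0.03, 1.0, -0.002], [1.0, -0.03, 0.0], [0.0, -0.002, -1.0]]
ft_force: [0.6, -0.2, -0.1]
grip_width: 0.0383
cover_loose 0.71 [202.8, 321.7] [ 0.57638884 -0.05117722] ((576.9076538085938, -51.07892608642578), (119.98883056640625, 84.26213073730469), 89.59770202636719)
slot_a 0.59 [253.9, 331.0] [ 0.43822408 -0.07265209] ((446.4819030761719, -48.29888153076172), (135.36209106445312, 112.535400390625), 89.6256332397461)
slot_a 0.56 [189.1, 331.1] [ 0.5784306  -0.07321911] ((574.6104125976562, -64.0736083984375), (113.29635620117188, 116.60200500488281), 1.3912239074707031)
beaker 0.46 [141.3, 300.1] [0.781595   0.01418103] ((781.4576416015625, 13.716638565063477), (39.17600631713867, 43.10620880126953), 89.55912780761719)
sticky_pad 0.68 [271.0, 396.6] [ 0.3698048  -0.30003724] ((369.29266357421875, -300.26702880859375), (64.96953582763672, 60.8459587097168), 33.55117416381836)
sticky_pad 0.53 [232.3, 327.6] [ 0.45187843 -0.07288759] ((446.3764953613281, -58.07010269165039), (116.25663757324219, 112.53144836425781), 89.70459747314453)
sticky_pad 0.21 [239.2, 316.8] [ 0.44699165 -0.04796334] ((448.0515441894531, -48.323299407958984), (122.62825775146484, 83.5513687133789), 89.64553833007812)
tape_white 0.8 [235.2, 159.3] [0.46892774 0.4620389 ] ((467.1568908691406, 461.2596435546875), (61.55352020263672, 62.651668548583984), 0.08492149412631989)
timer 0.77 [147.6, 249.6] [0.7550071  0.18265459] ((754.550537109375, 184.07391357421875), (59.0875244140625, 63.70598220825195), 40.06881332397461)
timer 0.33 [191.1, 331.9] [ 0.58302885 -0.07792777] ((577.1218872070312, -64.08430480957031), (120.11089324951172, 116.64918518066406), 89.54887390136719)
```

View pics/top10.png

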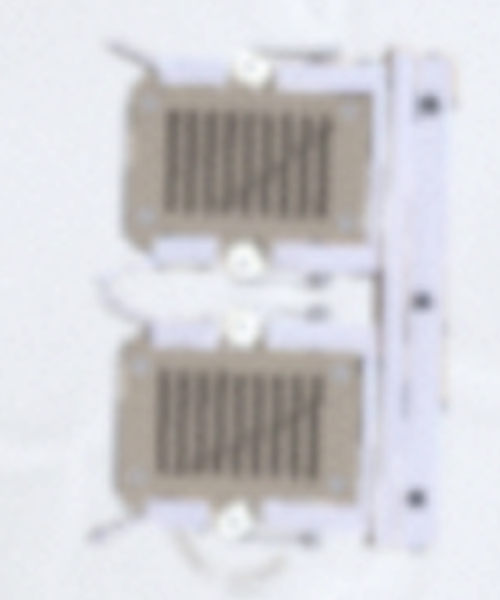

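View pics/side10.png

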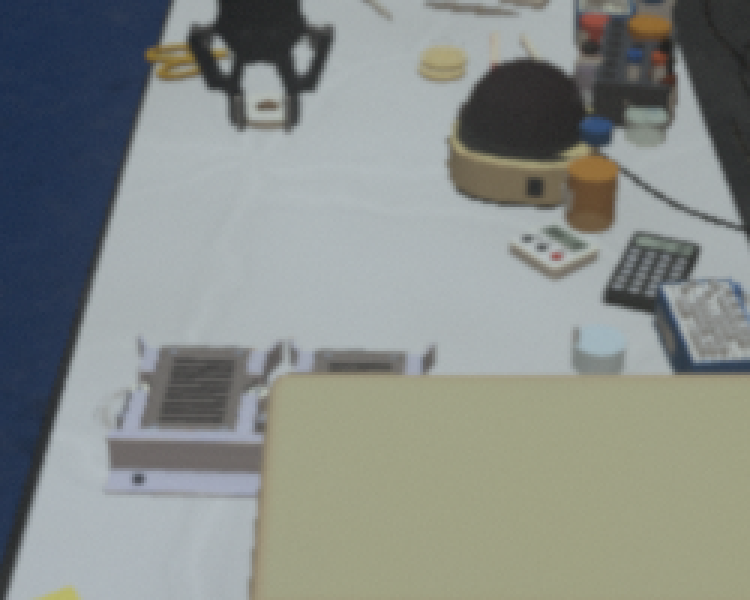

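Both covers look seated alike. I'll do one quick quantitative check of slot_a's roller spacing against the earlier empty-slot picture.

```bash
python3 - <<'E'
from h import *
p,d=vision.capture('top'); a=cv2.convertScaleAbs(rect('top',.36,.66,-.18,.27,.022,.6,p),alpha=1.6)
cv2.imwrite('pics/top11.png',a[:,:,::-1])
b=cv2.imread('pics/top6.png')
def cen(im,r,c):
    w=im[r-14:r+15,c-16:c+17].astype(float); m=np.clip(w[...,0]*0+w.min(2)-235,0,None) 
    return m
out=np.hstack([b[20:240,420:680],a[20:240,420:680,::-1]]);cv2.imwrite('pics/cmp.png',cv2.resize(out,None,fx=1.5,fy=2.5))
# template-match rollers from empty view in the new view
for r,c in((58,542),(216,539),(272,537),(432,530)):
    t=b[r-11:r+12,c-13:c+14,1]; s=a[r-25:r+26,c-25:c+26,1]
    m=cv2.matchTemplate(s,t,cv2.TM_CCOEFF_NORMED); _,v,_,l=cv2.minMaxLoc(m); print((r,c),'shift px row,col',l[1]-14,l[0]-12,round(v,2))
E
```

```text
(58, 542) shift px row,col -2 -1 0.83
(216, 539) shift px row,col 6 -3 0.63
(272, 537) shift px row,col 0 0 0.99
(432, 530) shift px row,col 0 0 1.0
```

View pics/cmp.png

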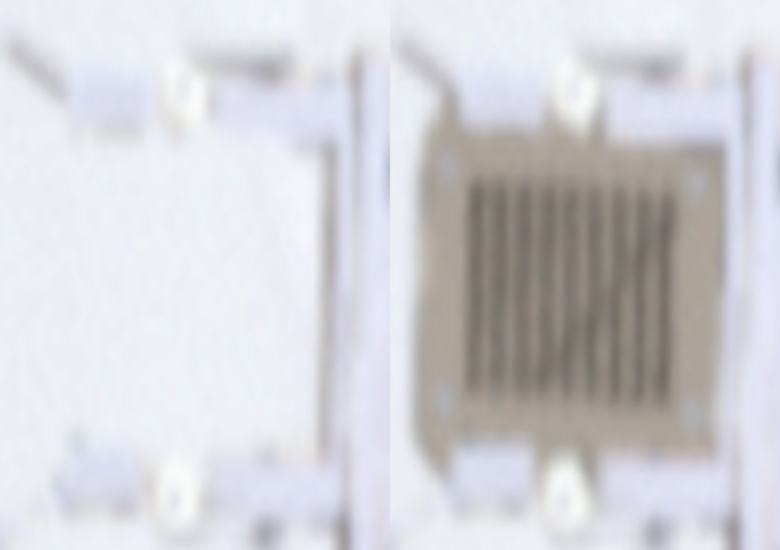

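The roller screws sit within a few mm-scaled pixels of where they were in the empty slot: (185,93)/(177,493) then, about (187,95)/(177,497) now. A roller pushed aside would show a shift of about 16 px. The arm is clear, so I'll hand in.

```bash
python3 - <<'E'
from station import close_job,state
s=state();print(s['t'],s['ft_force']);print(close_job())
E
```

```text
17.3167 [ 0.2425197  -0.11460988 -0.56410944]
the job is handed in; nothing more can be done
None
```

Both covers are pushed home in the rack, and I handed the job in at 17.3 s with the arm clear of everything. I pushed the started cover straight in. The loose one I first slid sideways into line with the free slot, then pushed in, using two part-open fingers each time.

- **Force:** in both slots the push dropped to about 0.5 N as the rollers snapped in, then rose against the stop, to 11 N in slot_b and 9 N in slot_a.
- **Last pictures:** both covers sit at the stop with the rollers in their notches. The loose cover measures (0.576–0.577, −0.051) m, against slot_a's estimated home of (0.577, −0.053) m. The other objects show in the last pictures and I never touched them. I compared positions only for the tape and sticky pad, which were within about 3 mm of where they started.
- **Check that disagreed:** an automatic before/after match of slot_a's rollers gave weak scores (0.83 and 0.63) and an apparent 6 px (3.6 mm) outward shift of the inner roller. I put this down to the background changing behind the rollers. Their screws had moved only a few pixels by eye, well short of a roller being held aside.

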